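Turn a tray of sleeves over into the empty tray

ROBOT

A 6-joint arm with a two-finger parallel gripper is mounted at the origin on the work surface. World frame = base frame: x ahead of the robot, y to its left, z up, the work surface at z = 0. Lengths are in mm, angles in degrees, forces in N, time in s.
With the tool pointing down it reaches from about 250 to 800 mm from the base axis. Payload 3.9 kg.
Tool frame: the origin (TCP) lies between the finger pads; the fingertips stand ctrl.tip_reach ahead of it and the grasp point (between the pads) is the TCP (ctrl.tip_reach is the distance from the TCP to the fingertips, in mm); z points along the fingers, y is the line along which they close (so a half turn about z gives the same grasp; the last joint's range is limited). The gripper opens to 85 mm and grips with 20 to 120 N. Pads are 22 mm wide; open, the fingers measure 114 mm over their backs; the gripper's body (76 mm by 85 mm) begins 54 mm behind the grasp point. The pads swing forward as they close: fully open they stand 13 mm farther back than shut.
Start: joints at [-75.745, 14.897, -7.913, 67.191, 0, 90], TCP at [129.272, -508.826, 250.304] pointing down, gripper open.
Joint ranges: [-159.42, 159.42], [-47.68, 98.78], [-73.54, 78.23], [-108.79, 121.32], [-90, 84.71], [-180, 180]. Speed limits (degrees/s): [147.25, 147.25, 180, 180, 180, 180].

INTERFACE

Orientations are given as [roll, pitch, yaw] about the fixed x, y, z axes, in that order (R = Rz(yaw) Ry(pitch) Rx(roll)).
In Python, from station import ctrl, camera, camera_model, job gives the robot as it stands.
- The arm moves only by the tool play_rows, never from a script. Its argument "motion" is a list of rows, each an object of numbers: "tx", "ty", "tz": the shift along the tool's x, y, z in units of 30 mm (1.0 is 30 mm); "ax", "ay", "az": the turn, a rotation vector about the tool's x, y, z in units of 6 degrees (1.0 is 6 degrees). A call has 1 to 12 rows; each row shifts and turns the commanded pose from where the row before left it, along the tool's axes as they then stand; what a row does not reach is not made up. A row lasts 1/12 s, in which the tool goes at most 41.7 mm and 7.16 degrees, less where a joint would pass 70% of its speed; a pose out of reach is approached as far as the arm can. A call is refused whole if a number of a shift passes 1 or a number of a turn 1, either way. A call with a gripper value outside its range is refused whole. "hand" is the opening, from -1 (shut) to 1 (fully open), set as the call begins (left out, the last holds). The fingers move at their own pace and stop on an object; the grip force is fixed at half the most. Time passes only in rows, so rows that do not move let the fingers close. It gives the time, the measured TCP pose, the force, the opening and the grip force at its end, in the units of the state.
- ctrl.read_state(): the state, without advancing time (a new reading comes with each control period).
- camera(name): name is "scene" or "side" or "wrist"; returns the picture (384x512x3 uint8, red, green, blue); there is no depth.
- camera_model(name): a dict with "fov_y" (degrees; the focal length in pixels is half the picture's height over the tangent of half this angle, whatever the lens; pixels are square), "cx", "cy" (the principal point, pixels), "R" (3x3) and "t" (3): a world point X has camera coordinates R X + t; the wrist camera has in their place "hand_eye" (4x4, takes a point from camera to tool coordinates, whose origin is the TCP and whose axes are the flange's). Camera axes: x right, y down, z forward; pixel columns grow to the right and rows downward; lengths in mm; the calibration is good to about 2 mm. The wrist camera is an equidistant fisheye: a pixel r from the principal point sees the ray r / f radians off the axis. A picture is of the moment at which its call begins: read the wrist's pose just before it. camera_model takes no time and is no camera call.
- job.hand_in(): hands the job in; it is judged then, once.
The state is a dict: "t": time; "q": joint angles; "joint_vel": joint speeds; "joint_torque": joint torques, N m; "eef_pos": TCP position; "orientation": TCP orientation; "wrist_force": force on the tool from outside, world axes, zero at the start; "ft_torque": the same for the moment, N m; "width": finger opening in mm; "grip_force": force on a finger pad.
Only numpy, scipy, OpenCV 4.12 (cv2) and the standard library are available. Lean on these libraries where they do the work, as an engineer would, in place of code of your own. Each camera call takes 0.05 s, during which the arm holds its last target. There are 200 camera calls.

TASK

Cap the blue tray of metal sleeves with the empty white tray, then turn the two over together, keeping them closed and lowering them under control, so that all six sleeves stand on their other end in the white tray. Leave the pair resting flat on the bench, the white tray below and the blue one still seated on it as a cover, and leave the tape, the rack and the jar where they are.

Things in the scene. Friction and masses are not known exactly. Their poses are not given: they have to be found in the camera images.
- tray: Loaded blue tray, open side up at the start: 160 (its x) by 118 mm (y), walls 41 mm high, a flared mouth to 46 mm, leaning out to 63 mm from the centre in y, 84 in x. Origin: centre of its underside; z out of its open side. 4 mm floor, 3 by 2 cells (46 by 49.5 mm), one loose sleeve in each, standing up to 44 mm above the underside. Grab bar on its -y side. 0.21 kg empty, 0.42 loaded.
- seat (a point): Centre of the blue tray's mouth at ledge height, 26 mm above its underside; the tray's axes. A ledge 5 mm wide runs round inside at this height; above it the walls enclose 154 by 112 mm. The white tray's rim comes to lie on this ledge: its origin then meets this point, long sides parallel, 3 mm play each side.
- bar (a point): Middle of the blue tray's orange grab bar: a tube 16 mm thick, 80 mm long along the tray's x, at y = -112, z = 34 mm in the tray's frame, between two legs 45 mm either side of the middle. The tube turns freely about its long axis: held across (fingers closing along the tray's y) the pair swings over by it, tool kept pointing down. Gap to the mouth 41 mm: open only about 40 mm here.
- cover: Empty white tray, face down at the start: 148 (its x) by 106 mm (y). Origin: centre of its rim plane (on the bench at the start); z from rim to back, so up while face down. Cavity 22 mm deep, back face 26 mm above the rim; ribs 20 mm high on the back, the end ones 128 mm long across y at x = +-68 mm; 46 mm in all. The capped pair is 72 mm high; turned over it stands on the ribs. 0.12 kg.
- rib (a point): Top middle of the white tray's grip rib, 46 mm above its rim: the rib is 80 mm long along the tray's x, 12 mm thick in y, 20 mm high. Nothing else stands on the back within 53 mm of it in y. Axes of the white tray.
- sleeve1: Loose aluminium sleeve, 36 mm diameter, 40 mm long, about 0.035 kg, red band round one end. Origin: middle of the banded end face; z points to the bare end. It starts upright, banded end down, in the loaded tray's cell centred at x = -49, y = -25.8 mm (5 mm play).
- sleeve2: Loose aluminium sleeve, 36 mm diameter, 40 mm long, about 0.035 kg, red band round one end. Origin: middle of the banded end face; z points to the bare end. It starts upright, banded end down, in the loaded tray's cell centred at x = -49, y = 25.8 mm (5 mm play).
- sleeve3: Loose aluminium sleeve, 36 mm diameter, 40 mm long, about 0.035 kg, red band round one end. Origin: middle of the banded end face; z points to the bare end. It starts upright, banded end down, in the loaded tray's cell centred at x = 0, y = -25.8 mm (5 mm play).
- sleeve4: Loose aluminium sleeve, 36 mm diameter, 40 mm long, about 0.035 kg, red band round one end. Origin: middle of the banded end face; z points to the bare end. It starts upright, banded end down, in the loaded tray's cell centred at x = 0, y = 25.8 mm (5 mm play).
- sleeve5: Loose aluminium sleeve, 36 mm diameter, 40 mm long, about 0.035 kg, red band round one end. Origin: middle of the banded end face; z points to the bare end. It starts upright, banded end down, in the loaded tray's cell centred at x = 49, y = -25.8 mm (5 mm play).
- sleeve6: Loose aluminium sleeve, 36 mm diameter, 40 mm long, about 0.035 kg, red band round one end. Origin: middle of the banded end face; z points to the bare end. It starts upright, banded end down, in the loaded tray's cell centred at x = 49, y = 25.8 mm (5 mm play).
- tape: Bystander: yellow roll of tape lying flat, 110 mm diameter, 48 mm high; origin under its centre.
- rack: Bystander: black hanging rack lying on the bench, 20 by 240 mm with six upright 35 mm pins, 47 mm high; long along its y; origin under its centre.
- jar: Bystander: closed jar, 64 mm diameter, 110 mm high; origin under its centre.
Mind the look-alikes: they are no part of the job. What is shaped like the sleeve1 but green or purple is not meant.

How it is judged:
By the outcome, as a careful person would: the job done as asked, in the order asked, and still so for the second after the job is handed in, with the robot touching nothing.
It also fails if it takes over 72 s, if anything falls off the work surface, if the arm or the gripper's body presses on something with over 40 N, if the wrist force passes 120 N, or if a joint passes its speed limit or range.

## Working session

There is one attempt and no reset: what is moved stays moved. The work goes in short steps, Python scripts to look and compute and a tool call to move; the robot and the scene stay as the last step left them, time stands still between calls to the robot, and variables do not carry over. Pictures are saved under pics/ and viewed, at most 10 in all, crops included, and the job is handed in when it is done.

Besides the shell and the picture viewer there is one more tool, called as a command line: name --argument value ..., lists and objects as JSON in quotes. play_rows: Moves the arm, as the interface text tells. Its arguments: {"type":"object","properties":{"motion":{"type":"array"},"hand":{"type":"number"}},"required":["motion"]}

```bash
mkdir -p pics; ls
python3 - <<'E'
from station import ctrl,camera,camera_model
import cv2,numpy as np
s=ctrl.read_state();print({k:s[k] for k in('t','eef_pos','orientation','width','q')},ctrl.tip_reach)
ims=[camera(n) for n in('scene','side')]
for n,i in zip(('scene','side'),ims):
    cv2.imwrite(f'pics/{n}0.png',i[:,:,::-1]);m=camera_model(n);print(n,m['fov_y'],m['cx'],m['cy'],np.round(m['R'],4).tolist(),np.round(m['t'],1).tolist())
cv2.imwrite('pics/both0.png',cv2.resize(np.vstack(ims)[:,:,::-1],None,fx=.78,fy=.78))
print(np.round(camera_model('wrist')['hand_eye'],3).tolist())
E
```

```text
pics
{'t': 0.0, 'eef_pos': array([ 129.11096818, -508.19972781,  249.45352241]), 'orientation': array([-1.79886505e+02, -4.08139187e-04,  1.42545797e+01]), 'width': 85.40868614801383, 'q': array([-7.57455026e+01,  1.49361051e+01, -7.98696223e+00,  6.71904278e+01,
        4.07975435e-04,  8.99999169e+01])} 19.0
scene 57.39236611702862 258.4142796744419 192.0622964497575 [[-0.8903, 0.4551, -0.0116], [0.3942, 0.7578, -0.5199], [-0.2279, -0.4675, -0.8541]] [529.6, -201.6, 1136.0]
side 43.656498809941034 252.56224090727434 190.80858092843906 [[-0.9975, -0.0701, -0.0005], [-0.054, 0.7732, -0.6319], [0.0447, -0.6303, -0.7751]] [562.2, 61.5, 1388.6]
[[0.001, -0.947, -0.321, 83.144], [1.0, 0.0, 0.001, -0.429], [-0.001, -0.321, 0.947, -123.232], [0.0, 0.0, 0.0, 1.0]]
```

View pics/scene0.png

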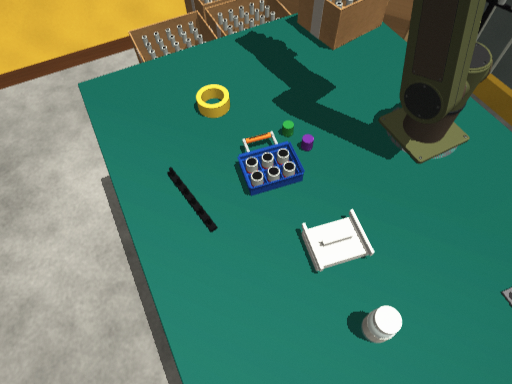

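View pics/side0.png

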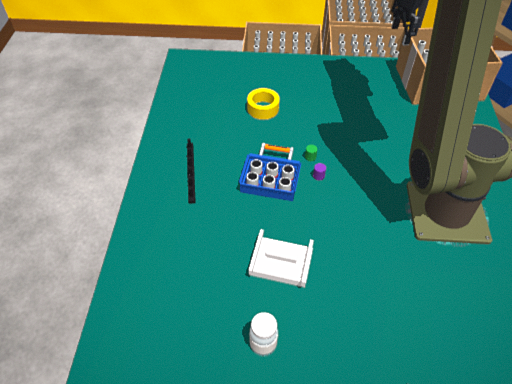

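Scene view: the blue tray is at about (271,167) with its orange bar at (259,139) on the far side. The white tray is at (338,242), the tape at (213,100), the rack at (192,198) and the jar at (382,325). The look-alikes are a green sleeve at (288,129) and a purple one at (308,143). Both stand outside the tray, so they aren't part of the job. The six sleeves meant are the aluminium ones inside the blue tray.

```bash
cat > h.py <<'E'
import cv2,numpy as np
from scipy.spatial.transform import Rotation as Ro
from station import ctrl,camera,camera_model
def ray(n,uv,st=None):
    m=camera_model(n);uv=np.atleast_2d(uv).astype(float);f=192/np.tan(np.radians(m['fov_y']/2))
    d=(uv-[m['cx'],m['cy']])/f
    if n=='wrist':
        r=np.linalg.norm(d,axis=1,keepdims=True)+1e-9
        v=np.hstack([d/r*np.sin(r),np.cos(r)])
        T=np.array(m['hand_eye']);R=Ro.from_euler('xyz',st['orientation'],degrees=True).as_matrix()
        return np.array(st['eef_pos'])+R@T[:3,3],v@(R@T[:3,:3]).T
    R=np.array(m['R']);return -R.T@np.array(m['t']),np.hstack([d,np.ones((len(d),1))])@R
def plane(n,uv,z,st=None):
    o,v=ray(n,uv,st);return (o+v*((z-o[2])/v[:,2:]))[:,:2]
def tri(uv1,uv2):
    A=[];b=[]
    for n,uv in(('scene',uv1),('side',uv2)):
        o,v=ray(n,uv);v=v[0]/np.linalg.norm(v[0]);P=np.eye(3)-np.outer(v,v);A.append(P);b.append(P@o)
    return np.linalg.lstsq(np.vstack(A),np.hstack(b),rcond=None)[0]
def masks(im):
    h=cv2.cvtColor(im,cv2.COLOR_RGB2HSV);H,S,V=[h[:,:,i].astype(int) for i in range(3)]
    return dict(orange=(H>5)&(H<18)&(S>170)&(V>150),blue=(H>108)&(H<128)&(S>130)&(V>60),white=(S<50)&(V>170))
def blobs(m,amin=30):
    m=cv2.morphologyEx(m.astype(np.uint8),cv2.MORPH_CLOSE,np.ones((3,3)))
    c,_=cv2.findContours(m,cv2.RETR_EXTERNAL,cv2.CHAIN_APPROX_NONE)
    return sorted([x for x in c if cv2.contourArea(x)>amin],key=cv2.contourArea,reverse=True)
def cen(c):
    M=cv2.moments(c);return np.array([M['m10'],M['m01']])/M['m00']
E
python3 - <<'E'
from h import *
np.set_printoptions(precision=1,suppress=True)
C={}
for n in('scene','side'):
    im=cv2.imread(f'pics/{n}0.png')[:,:,::-1].copy();m=masks(im)
    for k,z in(('orange',34),('blue',46),('white',30)):
        for c in blobs(m[k])[:8]:
            u=cen(c)
            if u[1]<60 and k!='blue' or u[0]>420: continue
            p=plane(n,c[:,0,:],z).astype(np.float32);r=cv2.minAreaRect(p)
            print(n,k,cv2.contourArea(c),u,plane(n,u,z)[0],'rect',np.array(r[0]),np.array(r[1]),round(r[2],1))
            C.setdefault((n,k),[]).append(u)
for k in('orange','blue','white'):
    a=[x for x in C[('scene',k)]];b=[x for x in C[('side',k)]]
    print(k,tri(a[0],b[0]))
for nm,a,b,z in(('tape',(213,101),(263,103),25),('rack',(192,198),(191,170),25),('jar',(382,325),(263,335),60)):
    print(nm,tri(a,b),plane('scene',a,z),plane('side',b,z))
E
```

```text
scene orange 77.0 [257.9 137.7] [ 498.3 -191.4] rect [ 497.5 -191.9] [17.2 78.9] 80.4
scene blue 2229.0 [270.5 167.4] [520.9 -67.2] rect [518.3 -70.3] [143.4 167.9] 81.6
scene white 19386.0 [ 68.6 246.1] [1095.3  -98.8] rect [1105.9 -189.7] [805.6 304.6] 85.6
scene white 1933.0 [34.4 96. ] [1088.2 -711. ] rect [1055.5 -681.8] [294.7 234.6] 0.1
scene white 1854.5 [334.  241.7] [480.5 205.6] rect [477.8 197.5] [131.6 126.3] 80.2
scene white 1084.5 [143.6 358. ] [1001.8  244.8] rect [1015.8  252.9] [ 87.3 124.7] 1.7
scene white 671.0 [387.5 321.5] [481.3 426.5] rect [481.4 428.7] [79.1 58.6] 53.1
scene white 599.0 [115.4  61.9] [ 795.7 -755. ] rect [ 797.4 -754.2] [160.8  90.3] 0.2
scene white 141.0 [ 11.3 371.2] [1264.8  139.1] rect [1263.  141.] [28.8 53.5] 38.4
scene white 125.0 [361.4 230.3] [398.9 211.5] rect [399.1 211.4] [132.5   9. ] 79.5
side orange 61.0 [277.2 148.2] [ 499.5 -189.5] rect [ 499.8 -190.3] [18.4 75.8] 80.2
side blue 2001.0 [269.4 176.7] [518.  -59.3] rect [518.9 -64.5] [153.3 165. ] 81.5
side white 39289.5 [ 68.1 171.8] [1125.6  -50.5] rect [1114.8 -104.6] [ 917.8 1338.7] 0.0
side white 2231.5 [280.7 260.5] [474.9 213.7] rect [473.4 201.3] [143.8 150.5] 79.8
side white 861.0 [264.  332.4] [507.6 411.6] rect [507.7 410.5] [ 61.4 100.4] 4.1
side white 145.5 [270.5 176.9] [515.  -72.7] rect [515.9 -85.2] [100.5  36.1] 81.0
side white 137.0 [286.  180.4] [468.2 -62.2] rect [468.8 -77.1] [99.3 35.8] 81.3
side white 68.5 [255.6 173.9] [560.2 -81.7] rect [565.8 -91. ] [98.9 36.5] 81.4
orange [ 499.2 -189.6   35.1]
blue [517.3 -73.8  32. ]
white [1106.5  -67.5   40.6]
tape [ 556.5 -409.6   26.4] [[ 556.4 -410.3]] [[ 556.5 -412. ]]
rack [758.1 -90.6  22.3] [[758.2 -89.2]] [[757.6 -88. ]]
jar [508.5 428.4  57.6] [[508.3 427.5]] [[509.5 430.6]]
```

play_rows --motion '[{"az": 1}, {"az": 1}, {"az": 1}, {"az": 1}, {"tx": 0.4, "ty": -0.9}, {"tx": 0.45, "ty": -1}, {"tx": 0.45, "ty": -1}, {"tx": 0.45, "ty": -1}, {"tx": 0.45, "ty": -1}, {"tx": 0.45, "ty": -1}, {"tx": 0.45, "ty": -1}, {"tx": 0.45, "ty": -1}]' --hand 1

```text
validation failed for argument at $.mo...
```

play_rows --motion '[{"tx": 0.5, "ty": -1}, {"tx": 0.5, "ty": -1}, {"tx": 0.5, "ty": -1}, {"tx": 0.5, "ty": -1}, {"tx": 0.5, "ty": -1}, {"tx": 0.5, "ty": -1}, {"tx": 0.5, "ty": -1}, {"tx": 0.5, "ty": -1}, {"tx": 0.4, "ty": -0.5}, {}, {}, {}]'

```text
validation failed for argument at $.mo...
```

Run:
```python
from h import *
import pickle
s=ctrl.read_state();im=camera('wrist');print(s['t'],s['eef_pos'],s['orientation'],s['wrist_force'])
pickle.dump((s,im),open('w1.pkl','wb'));cv2.imwrite('pics/w1.png',im[:,:,::-1])
```

```text
0.1 [ 129.13298475 -508.26550606  249.54956894] [-1.79898036e+02 -8.26039158e-04  1.42521835e+01] [-0.48962702  0.81116613  0.65437648]
```

View pics/w1.png

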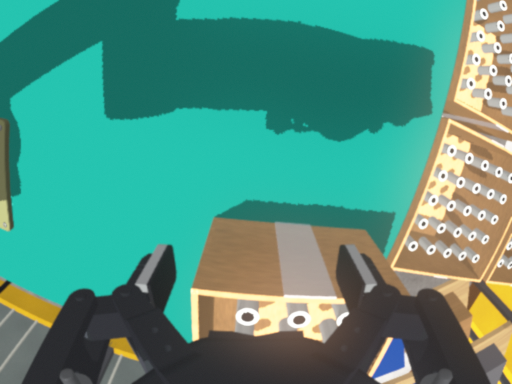

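Both moves were refused, so the picture shows only the start pose (bench, the arm's shadow and boxes, with the fingers at the bottom). I'll resend them with all six fields in every row.

play_rows --motion '[{"tx": 0, "ty": 0, "tz": 0, "ax": 0, "ay": 0, "az": 1}, {"tx": 0, "ty": 0, "tz": 0, "ax": 0, "ay": 0, "az": 1}, {"tx": 0, "ty": 0, "tz": 0, "ax": 0, "ay": 0, "az": 1}, {"tx": 0, "ty": 0, "tz": 0, "ax": 0, "ay": 0, "az": 1}, {"tx": 0.4, "ty": -0.9, "tz": 0, "ax": 0, "ay": 0, "az": 0}, {"tx": 0.45, "ty": -1, "tz": 0, "ax": 0, "ay": 0, "az": 0}, {"tx": 0.45, "ty": -1, "tz": 0, "ax": 0, "ay": 0, "az": 0}, {"tx": 0.45, "ty": -1, "tz": 0, "ax": 0, "ay": 0, "az": 0}, {"tx": 0.45, "ty": -1, "tz": 0, "ax": 0, "ay": 0, "az": 0}, {"tx": 0.45, "ty": -1, "tz": 0, "ax": 0, "ay": 0, "az": 0}, {"tx": 0.45, "ty": -1, "tz": 0, "ax": 0, "ay": 0, "az": 0}, {"tx": 0.45, "ty": -1, "tz": 0, "ax": 0, "ay": 0, "az": 0}]' --hand 1

```text
t: 1.15
eef_pos: [274.7, -291.7, 250.2]
orientation: [-180.0, 0.0, -9.8]
wrist_force: [0.9, -0.1, -0.3]
width: 85.1
grip_force: 0.0
```

play_rows --motion '[{"tx": 0.5, "ty": -1, "tz": 0, "ax": 0, "ay": 0, "az": 0}, {"tx": 0.5, "ty": -1, "tz": 0, "ax": 0, "ay": 0, "az": 0}, {"tx": 0.5, "ty": -1, "tz": 0, "ax": 0, "ay": 0, "az": 0}, {"tx": 0.5, "ty": -1, "tz": 0, "ax": 0, "ay": 0, "az": 0}, {"tx": 0.5, "ty": -1, "tz": 0, "ax": 0, "ay": 0, "az": 0}, {"tx": 0.5, "ty": -1, "tz": 0, "ax": 0, "ay": 0, "az": 0}, {"tx": 0.5, "ty": -1, "tz": 0, "ax": 0, "ay": 0, "az": 0}, {"tx": 0.5, "ty": -1, "tz": 0, "ax": 0, "ay": 0, "az": 0}, {"tx": 0.4, "ty": -0.4, "tz": 0, "ax": 0, "ay": 0, "az": 0}, {"tx": 0, "ty": 0, "tz": 0, "ax": 0, "ay": 0, "az": 0}, {"tx": 0, "ty": 0, "tz": 0, "ax": 0, "ay": 0, "az": 0}, {"tx": 0, "ty": 0, "tz": 0, "ax": 0, "ay": 0, "az": 0}]'

```text
t: 2.15
eef_pos: [445.2, -73.2, 250.0]
orientation: [-179.8, 0.1, -9.4]
wrist_force: [-0.4, -0.1, 0.0]
width: 85.5
grip_force: 0.0
```

Run:
```python
from h import *
import pickle
np.set_printoptions(precision=1,suppress=True)
s=ctrl.read_state();im=camera('wrist');print(s['t'],s['eef_pos'],s['orientation'],s['wrist_force'])
pickle.dump((s,im),open('w1.pkl','wb'));cv2.imwrite('pics/w1b.png',im[:,:,::-1])
m=masks(im)
for k,z in(('orange',38),('blue',46)):
    for c in blobs(m[k],150)[:4]:
        p=plane('wrist',c[:,0,:],z,s).astype(np.float32);r=cv2.minAreaRect(p)
        print(k,cv2.contourArea(c),cen(c),'rect',np.array(r[0]),np.array(r[1]),r[2])
```

```text
2.15 [445.2 -73.2 250. ] [-179.8    0.1   -9.4] [-0.4 -0.1  0. ]
orange 650.0 [349.4 102.4] rect [ 499.8 -190.2] [13.5 77.4] 82.48165893554688
blue 9924.0 [261.9 112.2] rect [512.5 -80.3] [121. 157.] 81.55667114257812
```

View pics/w1b.png

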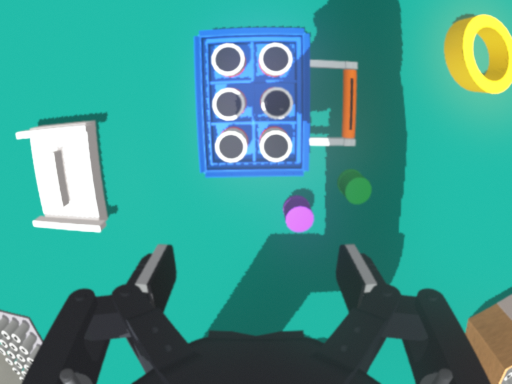

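The wrist view shows the tray at (255,102) with its bar at (350,103), and the cover at left with its grip rib near (60,178). The purple sleeve is at (298,213), the green one at (355,187) and the tape at (483,55). The blue mask came out smaller than the stated 168 x 126 mm, so I'll refine it.

Run:
```python
from h import *
import pickle
np.set_printoptions(precision=1,suppress=True)
s,im=pickle.load(open('w1.pkl','rb'));I=im.astype(int)
m=(I[:,:,2]>I[:,:,1]+25)&(I[:,:,2]>I[:,:,0]+60)
for c in blobs(m,1500)[:2]:
    h=cv2.convexHull(c)
    p=plane('wrist',h[:,0,:],46,s).astype(np.float32);r=cv2.minAreaRect(p);print('blue',cen(h),r, cv2.boundingRect(c))
    t=np.radians(-9.5);ex=np.array([np.cos(t),np.sin(t)]);ey=np.array([-ex[1],ex[0]])
    print('x ext',(p@ex).min(),(p@ex).max(),'y',(p@ey).min(),(p@ey).max())
g=cv2.cvtColor(im,cv2.COLOR_RGB2GRAY)
# sleeve rings at z=44
w=((I.min(2)>150)).astype(np.uint8)
for c in blobs(w,200):
    u=cen(c);(x,y),rad=cv2.minEnclosingCircle(c);print('white',cv2.contourArea(c),u,rad,'at44',plane('wrist',(x,y),44,s)[0])
crop=im[105:245,0:130];cv2.imwrite('pics/c1.png',np.hstack([cv2.resize(crop[:,:,::-1],None,fx=3,fy=3,interpolation=2),cv2.resize(im[15:185,180:320,::-1],(346,420))]))
```

```text
blue [252.5 101.4] ((515.7330932617188, -80.1094970703125), (127.07548522949219, 169.01612854003906), 81.6327133178711) (193, 27, 118, 151)
x ext 437.05217136314263 607.2479319848125 y -58.58750589535412 70.79358663805309
white 6208.5 [ 64.1 176.7] 65.04619598388672 at44 [472.3 194.2]
white 1312.0 [ 18.5 346.4] 35.259849548339844 at44 [112.9 592. ]
white 890.5 [274.7  59. ] 17.75506591796875 at44 [ 558.8 -111.6]
white 876.0 [227.8  59.6] 18.042266845703125 at44 [567.1 -62.5]
white 847.0 [230.9 145.5] 17.186511993408203 at44 [472.2 -48.1]
white 845.5 [274.9 145.1] 17.7066650390625 at44 [465.1 -96.8]
white 839.5 [228.2 103.7] 17.102205276489258 at44 [518.6 -54. ]
white 768.5 [276.4 102.7] 16.420204162597656 at44 [ 510.8 -105.6]
white 294.0 [329.7 141.3] 22.69921875 at44 [ 459.5 -162.1]
white 253.5 [332.9  64. ] 23.26487922668457 at44 [ 545.7 -175. ]
```

View pics/c1.png

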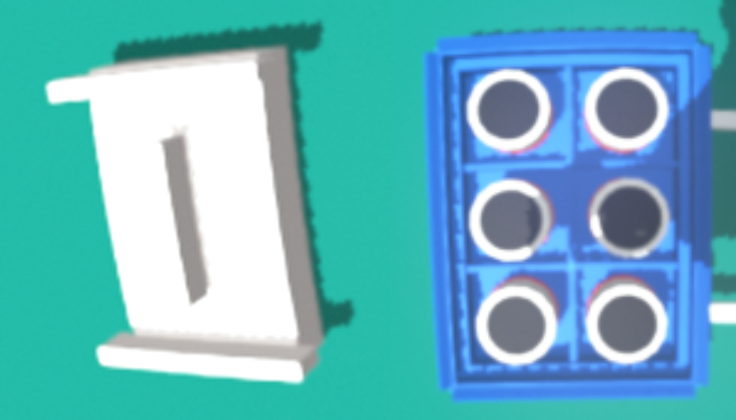

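The refined tray outline is 169 x 127 mm, which matches. That puts the tray centre at (515.7, -80.1) with yaw about -8.4, and the bar distance (111 mm) and the sleeve mean agree. The crop shows the six aluminium sleeves in the tray and the cover's rib along its x. Next I'll look at the cover from above.

play_rows --motion '[{"tx": -0.3, "ty": -1, "tz": 0, "ax": 0, "ay": 0, "az": 0}, {"tx": -0.3, "ty": -1, "tz": 0, "ax": 0, "ay": 0, "az": 0}, {"tx": -0.3, "ty": -1, "tz": 0, "ax": 0, "ay": 0, "az": 0}, {"tx": -0.3, "ty": -1, "tz": 0, "ax": 0, "ay": 0, "az": 0}, {"tx": -0.3, "ty": -1, "tz": 0, "ax": 0, "ay": 0, "az": 0}, {"tx": -0.3, "ty": -1, "tz": 0, "ax": 0, "ay": 0, "az": 0}, {"tx": -0.3, "ty": -1, "tz": 0, "ax": 0, "ay": 0, "az": 0}, {"tx": -0.3, "ty": -1, "tz": 0, "ax": 0, "ay": 0, "az": 0}, {"tx": -0.4, "ty": -1, "tz": 0, "ax": 0, "ay": 0, "az": 0}, {"tx": 0, "ty": -0.2, "tz": 0, "ax": 0, "ay": 0, "az": 0}, {"tx": 0, "ty": 0, "tz": 0, "ax": 0, "ay": 0, "az": 0}, {"tx": 0, "ty": 0, "tz": 0, "ax": 0, "ay": 0, "az": 0}]'

```text
t: 3.2
eef_pos: [375.4, 48.4, 268.0]
orientation: [-172.1, 0.0, 1.1]
wrist_force: [0.6, 0.2, -0.0]
width: 85.6
grip_force: 0.0
```

Run:
```python
from h import *
import pickle
np.set_printoptions(precision=1,suppress=True)
s=ctrl.read_state();im=camera('wrist');print(s['t'],s['eef_pos'],s['orientation'])
pickle.dump((s,im),open('w2.pkl','wb'))
I=im.astype(int);w=I.min(2)>110
c=blobs(w,3000)[0];x,y,ww,hh=cv2.boundingRect(c);print(cen(c),x,y,ww,hh)
p=plane('wrist',cv2.convexHull(c)[:,0,:],46,s).astype(np.float32);print(cv2.minAreaRect(p))
a=im[y-8:y+hh+8,x-8:x+ww+8,::-1];cv2.imwrite('pics/c2.png',cv2.resize(a,None,fx=3,fy=3,interpolation=2))
```

```text
3.2 [375.4  48.4 268. ] [-172.1    0.     1.1]
[168.7  81.3] 111 23 109 124
((473.1607666015625, 202.36434936523438), (133.7758331298828, 146.7611846923828), 79.82752990722656)
```

View pics/c2.png

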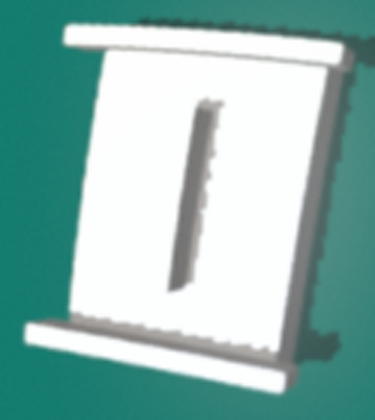

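Run:
```python
from h import *
import pickle
np.set_printoptions(precision=1,suppress=True)
for f in('w1.pkl','w2.pkl'):
    print(pickle.load(open(f,'rb'))[0]['q'])
s=ctrl.read_state();print(s['q'],s['eef_pos'],s['orientation'])
```

```text
[ -9.5   7.8 -17.2  65.1   0.2 179.9]
[  1.   -0.2 -23.6  66.6   7.9 179.9]
[  1.   -0.2 -23.6  66.6   7.9 179.9] [375.5  48.2 267.9] [-172.1    0.     1.1]
```

The last joint hit its limit, because q6 = q1 + 180 - yaw. I'll use the half-turned grasp (yaw about 171) from here on, so first I turn the tool back.

play_rows --motion '[{"tx": 0, "ty": 0, "tz": 0, "ax": 0, "ay": 0, "az": -1}, {"tx": 0, "ty": 0, "tz": 0, "ax": 0, "ay": 0, "az": -1}, {"tx": 0, "ty": 0, "tz": 0, "ax": 0, "ay": 0, "az": -1}, {"tx": 0, "ty": 0, "tz": 0, "ax": 0, "ay": 0, "az": -1}, {"tx": 0, "ty": 0, "tz": 0, "ax": 0, "ay": 0, "az": -1}, {"tx": 0, "ty": 0, "tz": 0, "ax": 0, "ay": 0, "az": -1}, {"tx": 0, "ty": 0, "tz": 0, "ax": 0, "ay": 0, "az": -1}, {"tx": 0, "ty": 0, "tz": 0, "ax": 0, "ay": 0, "az": -1}, {"tx": 0, "ty": 0, "tz": 0, "ax": 0, "ay": 0, "az": -1}, {"tx": 0, "ty": 0, "tz": 0, "ax": 0, "ay": 0, "az": -1}, {"tx": 0, "ty": 0, "tz": 0, "ax": 0, "ay": 0, "az": -1}, {"tx": 0, "ty": 0, "tz": 0, "ax": 0, "ay": 0, "az": -1}]'

```text
t: 4.25
eef_pos: [375.6, 47.9, 267.6]
orientation: [-177.5, -7.5, 73.2]
wrist_force: [-0.2, -0.0, -0.1]
width: 85.1
grip_force: 0.0
```

play_rows --motion '[{"tx": 0, "ty": 0, "tz": 0, "ax": 0, "ay": 0, "az": -1}, {"tx": 0, "ty": 0, "tz": 0, "ax": 0, "ay": 0, "az": -1}, {"tx": 0, "ty": 0, "tz": 0, "ax": 0, "ay": 0, "az": -1}, {"tx": 0, "ty": 0, "tz": 0, "ax": 0, "ay": 0, "az": -1}, {"tx": 0, "ty": 0, "tz": 0, "ax": 0, "ay": 0, "az": -1}, {"tx": 0, "ty": 0, "tz": 0, "ax": 0, "ay": 0, "az": -1}, {"tx": 0, "ty": 0, "tz": 0, "ax": 0, "ay": 0, "az": -1}, {"tx": 0, "ty": 0, "tz": 0, "ax": 0, "ay": 0, "az": -1}, {"tx": 0, "ty": 0, "tz": 0, "ax": 0, "ay": 0, "az": -1}, {"tx": 0, "ty": 0, "tz": 0, "ax": 0, "ay": 0, "az": -1}, {"tx": 0, "ty": 0, "tz": 0, "ax": 0, "ay": 0, "az": -1}, {"tx": 0, "ty": 0, "tz": 0, "ax": 0, "ay": 0, "az": -1}]'

```text
t: 5.25
eef_pos: [375.6, 47.9, 267.6]
orientation: [173.6, -4.7, 145.6]
wrist_force: [-0.7, -0.3, 1.0]
width: 85.3
grip_force: 0.0
```

```bash
cat >> h.py <<'E'
def go(p,yaw,s=None):
    """shift in tool units then turn units from the current pose to TCP p, pointing down at yaw"""
    s=s or ctrl.read_state();R=Ro.from_euler('xyz',s['orientation'],degrees=True)
    T=Ro.from_euler('xyz',[180,0,yaw],degrees=True)
    print('at',np.round(s['eef_pos'],1),np.round(s['orientation'],2),'F',np.round(s['wrist_force'],1),'w',round(s['width'],1),'t',round(s['t'],2))
    print('turn first',np.round(np.degrees((R.inv()*T).as_rotvec())/6,3),'then shift',np.round(T.inv().apply(np.array(p)-s['eef_pos'])/30,3))
E
python3 -c "
from h import *
go([543,188,250],171)"
```

```text
at [375.6  47.9 267.6] [173.61  -4.68 145.58] F [-0.7 -0.3  1. ] w 85.3 t 5.25
turn first [ 1.22  -0.53  -4.274] then shift [-4.781  5.487  0.585]
```

play_rows --motion '[{"tx": 0, "ty": 0, "tz": 0, "ax": 0.244, "ay": -0.106, "az": -0.855}, {"tx": 0, "ty": 0, "tz": 0, "ax": 0.244, "ay": -0.106, "az": -0.855}, {"tx": 0, "ty": 0, "tz": 0, "ax": 0.244, "ay": -0.106, "az": -0.855}, {"tx": 0, "ty": 0, "tz": 0, "ax": 0.244, "ay": -0.106, "az": -0.855}, {"tx": 0, "ty": 0, "tz": 0, "ax": 0.244, "ay": -0.106, "az": -0.855}, {"tx": -0.8, "ty": 0.9, "tz": 0.1, "ax": 0, "ay": 0, "az": 0}, {"tx": -0.8, "ty": 0.9, "tz": 0.1, "ax": 0, "ay": 0, "az": 0}, {"tx": -0.8, "ty": 0.9, "tz": 0.1, "ax": 0, "ay": 0, "az": 0}, {"tx": -0.8, "ty": 0.9, "tz": 0.1, "ax": 0, "ay": 0, "az": 0}, {"tx": -0.8, "ty": 0.9, "tz": 0.1, "ax": 0, "ay": 0, "az": 0}, {"tx": -0.8, "ty": 0.9, "tz": 0.1, "ax": 0, "ay": 0, "az": 0}, {"tx": 0, "ty": 0, "tz": 0, "ax": 0, "ay": 0, "az": 0}]'

```text
t: 6.25
eef_pos: [548.6, 188.7, 247.0]
orientation: [179.9, 0.1, 170.9]
wrist_force: [0.7, -0.7, 0.4]
width: 85.0
grip_force: 0.0
```

Run:
```python
from h import *
import pickle
np.set_printoptions(precision=1,suppress=True)
s=ctrl.read_state();im=camera('wrist');print(s['t'],s['eef_pos'],s['orientation'],s['q'])
pickle.dump((s,im),open('w3.pkl','wb'))
I=im.astype(int);w=I.min(2)>110
c=blobs(w,3000)[0];x,y,ww,hh=cv2.boundingRect(c);print(cen(c),x,y,ww,hh)
p=plane('wrist',cv2.convexHull(c)[:,0,:],46,s).astype(np.float32);r=cv2.minAreaRect(p);print(r)
a=im[y-8:y+hh+8,x-8:x+ww+8,::-1];cv2.imwrite('pics/c3.png',cv2.resize(a,None,fx=3,fy=3,interpolation=2))
# bright ribs only: print corner points in cover frame guess
for th in (140,180,210,235):
    for c in blobs(I.min(2)>th,150):
        p=plane('wrist',cv2.convexHull(c)[:,0,:],46,s).astype(np.float32);r=cv2.minAreaRect(p);print(th,cen(c),r)
```

```text
6.25 [548.6 188.7 247. ] [179.9   0.1 170.9] [18.9 20.3 -0.5 69.   0.1 28.1]
[257.3  95.4] 198 30 121 133
((472.6090087890625, 203.30734252929688), (129.09805297851562, 146.05197143554688), 80.00038146972656)
140 [257.  102.3] ((479.09466552734375, 202.46096801757812), (128.91891479492188, 131.42259216308594), 79.74596405029297)
140 [469.2 112.4] ((517.38916015625, 478.697509765625), (69.40107727050781, 68.31935119628906), 87.32292938232422)
140 [258.5  34.9] ((405.7744445800781, 215.58648681640625), (128.00643920898438, 9.302165031433105), 79.97733306884766)
140 [393.5 362.6] ((960.4060668945312, 375.7148132324219), (114.71881866455078, 73.30180358886719), 20.058494567871094)
140 [ 48.6 208.1] ((558.600341796875, -110.73857116699219), (33.82957077026367, 33.32909393310547), 36.96677780151367)
140 [114.9 377.8] ((930.4496459960938, -165.67684936523438), (45.81109619140625, 96.78562927246094), 9.049860000610352)
180 [257.3 102.5] ((480.0450134277344, 201.9876708984375), (126.70390319824219, 128.43304443359375), 79.97017669677734)
180 [469.4 112.5] ((517.4337158203125, 478.435455322265
[... 196 characters left out ...]
4] ((474.44183349609375, 203.07337951660156), (98.40157318115234, 115.3814697265625), 79.91289520263672)
210 [469.4 112.6] ((517.6621704101562, 478.36029052734375), (65.6796646118164, 65.55174255371094), 33.823307037353516)
210 [257.7  34.9] ((405.5736389160156, 215.59934997558594), (125.74009704589844, 6.492736339569092), 79.68400573730469)
210 [255.2 156.9] ((539.2730712890625, 191.51658630371094), (124.39117431640625, 6.738396167755127), 79.80500793457031)
235 [269.4  96.3] ((473.0613098144531, 218.68017578125), (41.464622497558594, 89.27188873291016), 84.02235412597656)
235 [237.   96.8] ((469.9938659667969, 179.04896545410156), (24.726638793945312, 83.52410125732422), 80.68421173095703)
```

View pics/c3.png

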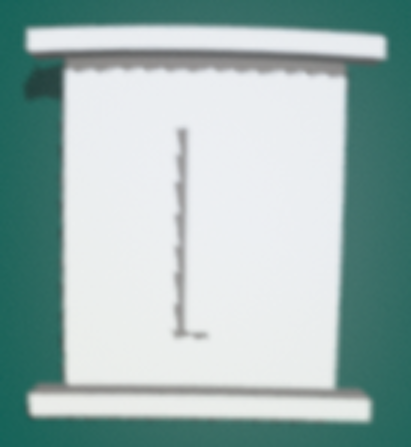

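Measured at rib-top height, the end ribs are 135.8 mm apart, as they should be. The cover centre is (472.4, 203.4) with yaw -10.1. The picture shows the grip rib in the middle of the back.

```bash
python3 -c "
from h import *
go([472.5,203.4,48],169.9)"
```

```text
at [545.8 186.6 247.5] [-1.7998e+02 -9.0000e-02  1.7083e+02] F [-0.3  0.1 -0.4] w 85.7 t 6.3
turn first [-0.004 -0.015  0.156] then shift [2.503 0.121 6.649]
```

play_rows --motion '[{"tx": 0, "ty": 0, "tz": 0, "ax": 0, "ay": 0, "az": 0.156}, {"tx": 0.5, "ty": 0.024, "tz": 0.8, "ax": 0, "ay": 0, "az": 0}, {"tx": 0.5, "ty": 0.024, "tz": 0.8, "ax": 0, "ay": 0, "az": 0}, {"tx": 0.5, "ty": 0.024, "tz": 0.8, "ax": 0, "ay": 0, "az": 0}, {"tx": 0.5, "ty": 0.024, "tz": 0.8, "ax": 0, "ay": 0, "az": 0}, {"tx": 0.5, "ty": 0.024, "tz": 0.8, "ax": 0, "ay": 0, "az": 0}, {"tx": 0, "ty": 0, "tz": 0, "ax": 0, "ay": 0, "az": 0}, {"tx": 0, "ty": 0, "tz": 0, "ax": 0, "ay": 0, "az": 0}, {"tx": 0, "ty": 0, "tz": 0, "ax": 0, "ay": 0, "az": 0}]' --hand 0.2

```text
t: 7.05
eef_pos: [471.5, 201.8, 131.7]
orientation: [179.9, 0.1, 169.8]
wrist_force: [0.8, -0.6, 0.8]
width: 51.5
grip_force: 0.0
```

```bash
python3 -c "
from h import *
go([472.5,203.4,48],169.9)"
```

```text
at [471.5 201.8 131.7] [1.7990e+02 1.5000e-01 1.6977e+02] F [ 0.8 -0.6  0.8] w 51.5 t 7.05
turn first [ 0.016  0.025 -0.021] then shift [-0.022  0.058  2.788]
```

play_rows --motion '[{"tx": -0.02, "ty": 0.05, "tz": 0.7, "ax": 0, "ay": 0, "az": 0}, {"tx": 0, "ty": 0, "tz": 0.7, "ax": 0, "ay": 0, "az": 0}, {"tx": 0, "ty": 0, "tz": 0.7, "ax": 0, "ay": 0, "az": 0}, {"tx": 0, "ty": 0, "tz": 0.4, "ax": 0, "ay": 0, "az": 0}, {"tx": 0, "ty": 0, "tz": 0.25, "ax": 0, "ay": 0, "az": 0}, {"tx": 0, "ty": 0, "tz": 0, "ax": 0, "ay": 0, "az": 0}, {"tx": 0, "ty": 0, "tz": 0, "ax": 0, "ay": 0, "az": 0}]'

```text
t: 7.63
eef_pos: [472.6, 203.7, 48.5]
orientation: [179.9, 0.1, 169.8]
wrist_force: [-0.6, 0.6, 1.2]
width: 50.8
grip_force: 0.0
```

play_rows --motion '[{"tx": 0, "ty": 0, "tz": 0, "ax": 0, "ay": 0, "az": 0}, {"tx": 0, "ty": 0, "tz": 0, "ax": 0, "ay": 0, "az": 0}, {"tx": 0, "ty": 0, "tz": 0, "ax": 0, "ay": 0, "az": 0}, {"tx": 0, "ty": 0, "tz": 0, "ax": 0, "ay": 0, "az": 0}, {"tx": 0, "ty": 0, "tz": 0, "ax": 0, "ay": 0, "az": 0}, {"tx": 0, "ty": 0, "tz": 0, "ax": 0, "ay": 0, "az": 0}, {"tx": 0, "ty": 0, "tz": 0, "ax": 0, "ay": 0, "az": 0}, {"tx": 0, "ty": 0, "tz": 0, "ax": 0, "ay": 0, "az": 0}]' --hand -1

```text
t: 8.3
eef_pos: [471.6, 203.7, 48.5]
orientation: [179.9, 0.1, 169.8]
wrist_force: [-1.1, -0.1, 6.7]
width: 10.6
grip_force: 61.5
```

play_rows --motion '[{"tx": 0, "ty": 0, "tz": -0.2, "ax": 0, "ay": 0, "az": 0}, {"tx": 0, "ty": 0, "tz": -0.5, "ax": 0, "ay": 0, "az": 0}, {"tx": 0, "ty": 0, "tz": -0.7, "ax": 0, "ay": 0, "az": 0}, {"tx": 0, "ty": 0, "tz": -0.8, "ax": 0, "ay": 0, "az": 0}, {"tx": 0, "ty": 0, "tz": -0.7, "ax": 0, "ay": 0, "az": 0}, {"tx": 0, "ty": 0, "tz": -0.5, "ax": 0, "ay": 0, "az": 0}, {"tx": 0, "ty": 0, "tz": 0, "ax": 0, "ay": 0, "az": 0}, {"tx": 0, "ty": 0, "tz": 0, "ax": 0, "ay": 0, "az": 0}]'

```text
t: 8.97
eef_pos: [471.2, 203.5, 149.9]
orientation: [179.9, 0.1, 169.8]
wrist_force: [-0.4, -0.9, -2.2]
width: 10.1
grip_force: 60.6
```

```bash
python3 -c "
from h import *
import pickle
s=ctrl.read_state();im=camera('wrist')
I=im.astype(int)
np.set_printoptions(precision=1,suppress=True)
for th in (110,140,180,210):
    for c in blobs(I.min(2)>th,150)[:4]:
        p=plane('wrist',cv2.convexHull(c)[:,0,:],s['eef_pos'][2]-2.5,s).astype(np.float32);print(th,cen(c),cv2.minAreaRect(p))
go([515.7,-80.1,s['eef_pos'][2]],171.65)
cv2.imwrite('pics/c4.png',im[:,:,::-1])"
```

```text
110 [255.9 188.9] ((459.52435302734375, 206.08148193359375), (128.31967163085938, 126.3060531616211), 79.91671752929688)
110 [489.  183.9] ((450.4210205078125, 342.7230529785156), (49.77104949951172, 29.44938850402832), 21.226970672607422)
110 [505.7 223.2] ((483.7587890625, 362.0247802734375), (40.448177337646484, 13.178238868713379), 14.550947189331055)
110 [ 57.  300.9] ((486.8362731933594, 65.5545425415039), (19.027729034423828, 20.29625701904297), 1.966652512550354)
140 [257.8 177.4] ((429.0785827636719, 206.6392822265625), (126.21772003173828, 82.44908142089844), 68.67042541503906)
140 [505.9 223.2] ((483.5426330566406, 362.4278869628906), (38.8394775390625, 12.204866409301758), 14.544478416442871)
140 [496.6 174.7] ((447.81182861328125, 345.1441650390625), (28.021839141845703, 14.297374725341797), 50.640777587890625)
140 [265.5 320.5] ((508.6975402832031, 201.04391479492188), (11.625072479248047, 15.439352989196777), 79.27796173095703)
180 [257.7 180.7] ((440.803955078125, 209.27137756347656), (127.49175262451172, 79.48893737792969), 79.80805206298828)
180 [256.1 115.4] ((399.2012939453125, 216.74081420898438), (90.57950592041016, 1.6929285526275635), 79.85502624511719)
180 [506.1 223.8] ((483.889404296875, 362.5096435546875), (38.139404296875, 12.182266235351562), 14.602264404296875)
210 [258.7 194.6] ((445.25732421875, 208.52972412109375), (90.85226440429688, 69.20254516601562), 79.8541259765625)
210 [254.8 131.1] ((405.5457458496094, 215.58932495117188), (127.10562133789062, 7.722348690032959), 80.17420196533203)
210 [255.2 115.3] ((399.08001708984375, 216.762451171875), (90.52528381347656, 1.0533764362335205), 79.85514831542969)
210 [506.4 223.6] ((483.6771545410156, 362.9198913574219), (36.530330657958984, 11.201950073242188), 14.596165657043457)
at [470.3 203.1 148.8] [-180.    -0.1  169.8] F [-0.5  0.3 -1.5] w 10.7 t 9.02
turn first [-0.  -0.  -0.3] then shift [-2.9 -9.1 -0. ]
```

View pics/c4.png

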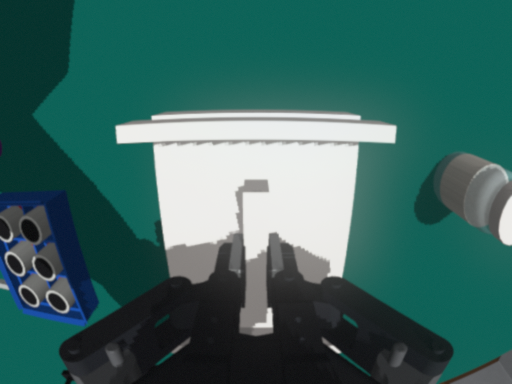

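The cover is held square in the fingers, and its end rib sits where it was expected. Carrying it over the tray now.

play_rows --motion '[{"tx": 0, "ty": -0.3, "tz": 0, "ax": 0, "ay": 0, "az": -0.1}, {"tx": -0.2, "ty": -0.6, "tz": 0, "ax": 0, "ay": 0, "az": -0.1}, {"tx": -0.26, "ty": -0.9, "tz": 0, "ax": 0, "ay": 0, "az": -0.1}, {"tx": -0.3, "ty": -1, "tz": 0, "ax": 0, "ay": 0, "az": 0}, {"tx": -0.3, "ty": -1, "tz": 0, "ax": 0, "ay": 0, "az": 0}, {"tx": -0.3, "ty": -1, "tz": 0, "ax": 0, "ay": 0, "az": 0}, {"tx": -0.3, "ty": -1, "tz": 0, "ax": 0, "ay": 0, "az": 0}, {"tx": -0.3, "ty": -1, "tz": 0, "ax": 0, "ay": 0, "az": 0}, {"tx": -0.3, "ty": -1, "tz": 0, "ax": 0, "ay": 0, "az": 0}, {"tx": -0.3, "ty": -0.8, "tz": 0, "ax": 0, "ay": 0, "az": 0}, {"tx": -0.3, "ty": -0.5, "tz": 0, "ax": 0, "ay": 0, "az": 0}, {"tx": 0, "ty": 0, "tz": 0, "ax": 0, "ay": 0, "az": 0}]'

```text
t: 10.02
eef_pos: [515.2, -82.4, 147.5]
orientation: [-179.9, -0.1, 171.4]
wrist_force: [1.0, -0.7, -1.1]
width: 10.6
grip_force: 60.5
```

play_rows --motion '[{"tx": 0, "ty": 0, "tz": 0, "ax": 0, "ay": 0, "az": 0}, {"tx": 0, "ty": 0, "tz": 0, "ax": 0, "ay": 0, "az": 0}]'

```text
t: 10.18
eef_pos: [513.7, -78.7, 147.9]
orientation: [180.0, -0.2, 171.6]
wrist_force: [-0.2, 0.5, -1.1]
width: 10.9
grip_force: 60.5
```

```bash
python3 -c "
from h import *
go([514.5,-80.1,95],171.65)"
```

```text
at [513.7 -78.7 147.9] [179.95  -0.21 171.64] F [-0.2  0.5 -1.1] w 10.9 t 10.18
turn first [ 0.008 -0.035 -0.002] then shift [-0.035 -0.043  1.764]
```

play_rows --motion '[{"tx": -0.03, "ty": -0.04, "tz": 0.5, "ax": 0, "ay": 0, "az": 0}, {"tx": 0, "ty": 0, "tz": 0.6, "ax": 0, "ay": 0, "az": 0}, {"tx": 0, "ty": 0, "tz": 0.5, "ax": 0, "ay": 0, "az": 0}, {"tx": 0, "ty": 0, "tz": 0.1, "ax": 0, "ay": 0, "az": 0}, {"tx": 0, "ty": 0, "tz": 0, "ax": 0, "ay": 0, "az": 0}, {"tx": 0, "ty": 0, "tz": 0, "ax": 0, "ay": 0, "az": 0}, {"tx": 0, "ty": 0, "tz": 0, "ax": 0, "ay": 0, "az": 0}]'

```text
t: 10.77
eef_pos: [516.4, -80.2, 99.1]
orientation: [180.0, 0.1, 171.7]
wrist_force: [0.9, 0.1, -1.9]
width: 10.4
grip_force: 60.5
```

Run:
```python
from h import *
np.set_printoptions(precision=1,suppress=True)
for i in range(2):
    s=ctrl.read_state();im=camera('wrist');I=im.astype(int);z=s['eef_pos'][2]
    go([514.5,-80.1,75],171.65,s)
m=(I[:,:,2]>I[:,:,1]+25)&(I[:,:,2]>I[:,:,0]+60)
for c in blobs(m,100)[:4]:
    h=cv2.convexHull(c);p=plane('wrist',h[:,0,:],46,s);d=(p-[515.7,-80.1])
    t=np.radians(-8.35);ex=np.array([np.cos(t),np.sin(t)]);ey=np.array([-ex[1],ex[0]])
    print('blue in tray frame x',(d@ex).min(),(d@ex).max(),'y',(d@ey).min(),(d@ey).max(),cen(c))
for c in blobs(I.min(2)>210,150)[:3]:
    p=plane('wrist',cv2.convexHull(c)[:,0,:],z-2.5,s).astype(np.float32);r=cv2.minAreaRect(p);d=np.array(r[0])-[515.7,-80.1];print(r,d@ex,d@ey)
cv2.imwrite('pics/c5.png',im[:,:,::-1])
```

```text
at [516.4 -80.2  99.1] [180.    0.1 171.7] F [ 0.9  0.1 -1.9] w 10.4 t 10.77
turn first [0. 0. 0.] then shift [ 0.1 -0.   0.8]
at [516.5 -80.4  99.3] [180.    0.1 171.7] F [-0.5  0.1 -1. ] w 10.4 t 10.82
turn first [0. 0. 0.] then shift [0.1 0.  0.8]
blue in tray frame x -84.5522761033494 -70.68896711463685 y -7.854103070371835 62.74813584706355 [300.6  98.3]
blue in tray frame x -79.60724840306999 -70.50199920546571 y -62.539018949828524 -25.536196476438274 [178.1 104.4]
((486.22198486328125, -72.33068084716797), (120.35297393798828, 78.48348999023438), 81.56674194335938) -30.293789566393965 3.406172368836481
((444.0420837402344, -69.48922729492188), (90.50013732910156, 1.0411765575408936), 81.68849182128906) -72.43919496934042 0.0921535908458114
```

play_rows --motion '[{"tx": 0.065, "ty": 0, "tz": 0.2, "ax": 0, "ay": 0, "az": 0}, {"tx": 0, "ty": 0, "tz": 0.2, "ax": 0, "ay": 0, "az": 0}, {"tx": 0, "ty": 0, "tz": 0.2, "ax": 0, "ay": 0, "az": 0}, {"tx": 0, "ty": 0, "tz": 0.1, "ax": 0, "ay": 0, "az": 0}, {"tx": 0, "ty": 0, "tz": 0, "ax": 0, "ay": 0, "az": 0}, {"tx": 0, "ty": 0, "tz": 0, "ax": 0, "ay": 0, "az": 0}]'

```text
t: 11.37
eef_pos: [513.4, -80.3, 76.7]
orientation: [180.0, -0.1, 171.6]
wrist_force: [0.1, -1.1, -2.3]
width: 10.5
grip_force: 60.6
```

play_rows --motion '[{"tx": 0, "ty": 0, "tz": 0.05, "ax": 0, "ay": 0, "az": 0}, {"tx": 0, "ty": 0, "tz": 0.05, "ax": 0, "ay": 0, "az": 0}, {"tx": 0, "ty": 0, "tz": 0, "ax": 0, "ay": 0, "az": 0}, {"tx": 0, "ty": 0, "tz": 0, "ax": 0, "ay": 0, "az": 0}]'

```text
t: 11.7
eef_pos: [514.1, -80.5, 74.5]
orientation: [180.0, 0.0, 171.6]
wrist_force: [-0.2, -0.2, 0.1]
width: 10.7
grip_force: 60.7
```

It went in without resistance and the ledge now carries its weight. Releasing and lifting.

play_rows --motion '[{"tx": 0, "ty": 0, "tz": 0, "ax": 0, "ay": 0, "az": 0}, {"tx": 0, "ty": 0, "tz": 0, "ax": 0, "ay": 0, "az": 0}, {"tx": 0, "ty": 0, "tz": 0, "ax": 0, "ay": 0, "az": 0}, {"tx": 0, "ty": 0, "tz": 0, "ax": 0, "ay": 0, "az": 0}, {"tx": 0, "ty": 0, "tz": 0, "ax": 0, "ay": 0, "az": 0}, {"tx": 0, "ty": 0, "tz": -0.4, "ax": 0, "ay": 0, "az": 0}, {"tx": 0, "ty": 0, "tz": -0.7, "ax": 0, "ay": 0, "az": 0}, {"tx": 0, "ty": 0, "tz": -0.8, "ax": 0, "ay": 0, "az": 0}, {"tx": 0, "ty": 0, "tz": -0.8, "ax": 0, "ay": 0, "az": 0}, {"tx": 0, "ty": 0, "tz": -0.8, "ax": 0, "ay": 0, "az": 0}, {"tx": 0, "ty": 0, "tz": 0, "ax": 0, "ay": 0, "az": 0}]' --hand 0

```text
t: 12.62
eef_pos: [516.9, -80.8, 184.0]
orientation: [180.0, 0.5, 171.6]
wrist_force: [0.1, 0.1, -0.3]
width: 42.5
grip_force: 0.0
```

Run:
```python
from h import *
np.set_printoptions(precision=1,suppress=True)
s=ctrl.read_state();im=camera('wrist');I=im.astype(int)
go([499.5,-190.5,185],171.65,s)
t=np.radians(-8.35);ex=np.array([np.cos(t),np.sin(t)]);ey=np.array([-ex[1],ex[0]])
m=(I[:,:,2]>I[:,:,1]+25)&(I[:,:,2]>I[:,:,0]+60)
for c in blobs(m,100)[:3]:
    p=plane('wrist',c[:,0,:],46,s)-[515.7,-80.1];print('blue',(p@ex).min(),(p@ex).max(),'y',(p@ey).min(),(p@ey).max())
for c in blobs(I.min(2)>150,150)[:3]:
    r=cv2.minAreaRect(plane('wrist',c[:,0,:],72,s).astype(np.float32));d=np.array(r[0])-[515.7,-80.1];print(cen(c),r,d@ex,d@ey)
for c in blobs(masks(im)['orange'],100)[:1]:
    print('bar',cv2.minAreaRect(plane('wrist',c[:,0,:],38,s).astype(np.float32)))
cv2.imwrite('pics/c6.png',im[:,:,::-1])
```

```text
at [516.9 -80.8 184. ] [180.    0.5 171.6] F [ 0.1  0.1 -0.3] w 42.5 t 12.62
turn first [ 0.   0.1 -0. ] then shift [ 0.  -3.7 -0. ]
blue -84.65458962320159 -71.99345337436483 y -62.348882340096466 62.61831761285675
blue -60.674237464955624 66.06911659906682 y 55.03012563018603 63.016379439765764
blue -58.7876430917322 29.429825948658024 y -62.5451893423973 -54.85089201970768
[258.1 158.2] ((504.69818115234375, -78.72381591796875), (127.35001373291016, 127.9287109375), 81.71581268310547) -11.085042380471304 -0.23608474630216214
[269.7 257.6] ((584.0062255859375, -78.05303955078125), (47.79621887207031, 7.974405288696289), 81.2093276977539) 67.28488226854566 11.944669061367637
```

View pics/c6.png

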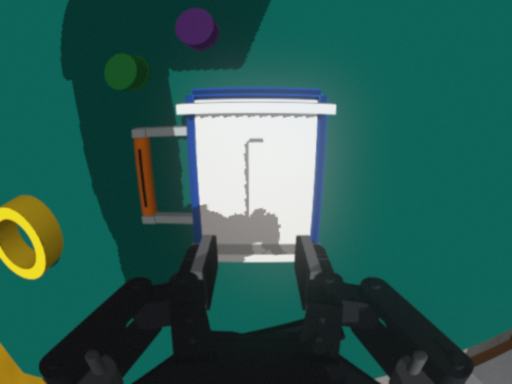

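The cover sits evenly inside the blue rim, with equal blue borders at (192,170) and (320,170). Next I'll grasp the bar with the fingers about 40 mm open.

play_rows --motion '[{"tx": 0, "ty": -0.6, "tz": 0, "ax": 0, "ay": 0.05, "az": 0}, {"tx": 0, "ty": -0.9, "tz": 0, "ax": 0, "ay": 0, "az": 0}, {"tx": 0, "ty": -0.9, "tz": 0, "ax": 0, "ay": 0, "az": 0}, {"tx": 0, "ty": -0.8, "tz": 0, "ax": 0, "ay": 0, "az": 0}, {"tx": 0, "ty": -0.5, "tz": 0, "ax": 0, "ay": 0, "az": 0}, {"tx": 0, "ty": 0, "tz": 0.8, "ax": 0, "ay": 0, "az": 0}, {"tx": 0, "ty": 0, "tz": 0.8, "ax": 0, "ay": 0, "az": 0}, {"tx": 0, "ty": 0, "tz": 0.8, "ax": 0, "ay": 0, "az": 0}, {"tx": 0, "ty": 0, "tz": 0, "ax": 0, "ay": 0, "az": 0}, {"tx": 0, "ty": 0, "tz": 0, "ax": 0, "ay": 0, "az": 0}]' --hand -0.08

```text
t: 13.5
eef_pos: [495.2, -189.4, 105.4]
orientation: [179.9, -0.6, 171.6]
wrist_force: [-0.2, 0.4, 1.4]
width: 39.3
grip_force: 0.0
```

Run:
```python
from h import *
np.set_printoptions(precision=3,suppress=True)
go([499.5,-190.5,34],171.65)
def bar(a,slip=2.):
    # bar (u,z) in tray start frame at tilt a
    rot=lambda v,a:np.array([v[0]*np.cos(a)+v[1]*np.sin(a),-v[0]*np.sin(a)+v[1]*np.cos(a)])
    r=np.radians(a)
    return np.array([59,0])+rot((-171,34),r) if a<=83.7 else np.array([131.4,0])+rot((-179,-38),r)
A=[0,2,5]+list(np.arange(9,78,4))+[79.5,82,83.7]+list(np.arange(86,181,3))+[180]
P=np.array([bar(a) for a in A]);D=np.diff(P,axis=0)/30
for a,p,d in zip(A[1:],P[1:],D): print(a,p.round(1),'ty %.2f tz %.2f'%(d[0],-d[1]))
```

```text
at [ 495.2 -189.4  105.4] [179.92  -0.62 171.63] F [-0.2  0.4  1.4] w 39.3 t 13.5
turn first [ 0.013 -0.103 -0.003] then shift [-0.146 -0.016  2.381]
2 [-110.7   39.9] ty 0.04 tz -0.20
5 [-108.4   48.8] ty 0.08 tz -0.29
9 [-104.6   60.3] ty 0.13 tz -0.39
13 [-100.    71.6] ty 0.15 tz -0.38
17 [-94.6  82.5] ty 0.18 tz -0.36
21 [-88.5  93. ] ty 0.20 tz -0.35
25 [-81.6 103.1] ty 0.23 tz -0.34
29 [-74.1 112.6] ty 0.25 tz -0.32
33 [-65.9 121.6] ty 0.27 tz -0.30
37 [-57.1 130.1] ty 0.29 tz -0.28
41 [-47.7 137.8] ty 0.31 tz -0.26
45 [-37.9 145. ] ty 0.33 tz -0.24
49 [-27.5 151.4] ty 0.34 tz -0.21
53 [-16.8 157. ] ty 0.36 tz -0.19
57 [ -5.6 161.9] ty 0.37 tz -0.16
61 [  5.8 166. ] ty 0.38 tz -0.14
65 [ 17.5 169.3] ty 0.39 tz -0.11
69 [ 29.5 171.8] ty 0.40 tz -0.08
73 [ 41.5 173.5] ty 0.40 tz -0.05
77 [ 53.7 174.3] ty 0.40 tz -0.03
79.5 [ 61.3 174.3] ty 0.25 tz -0.00
82 [ 68.9 174.1] ty 0.25 tz 0.01
83.7 [ 74.  173.7] ty 0.17 tz 0.01
86 [ 81.  175.9] ty 0.23 tz -0.07
89 [ 90.3 178.3] ty 0.31 tz -0.08
92 [ 99.7 180.2] ty 0.31 tz -0.06
95 [109.1 181.6] ty 0.32 tz -0.05
98 [118.7 182.5] ty 0.32 
[... 261 characters left out ...]
1.9] ty 0.30 tz 0.10
125 [202.9 168.4] ty 0.30 tz 0.12
128 [211.7 164.4] ty 0.29 tz 0.13
131 [220.2 160. ] ty 0.28 tz 0.15
134 [228.4 155.2] ty 0.28 tz 0.16
137 [236.4 149.9] ty 0.27 tz 0.18
140 [244.1 144.2] ty 0.26 tz 0.19
143 [251.5 138.1] ty 0.25 tz 0.20
146 [258.5 131.6] ty 0.24 tz 0.22
149 [265.3 124.8] ty 0.22 tz 0.23
152 [271.6 117.6] ty 0.21 tz 0.24
155 [277.6 110.1] ty 0.20 tz 0.25
158 [283.1 102.3] ty 0.19 tz 0.26
161 [288.3  94.2] ty 0.17 tz 0.27
164 [293.   85.9] ty 0.16 tz 0.28
167 [297.3  77.3] ty 0.14 tz 0.29
170 [301.1  68.5] ty 0.13 tz 0.29
173 [304.4  59.5] ty 0.11 tz 0.30
176 [307.3  50.4] ty 0.10 tz 0.30
179 [309.7  41.1] ty 0.08 tz 0.31
180 [310.4  38. ] ty 0.02 tz 0.10
```

play_rows --motion '[{"tx": -0.13, "ty": -0.02, "tz": 0.5, "ax": 0, "ay": -0.05, "az": 0}, {"tx": 0, "ty": 0, "tz": 0.7, "ax": 0, "ay": 0, "az": 0}, {"tx": 0, "ty": 0, "tz": 0.7, "ax": 0, "ay": 0, "az": 0}, {"tx": 0, "ty": 0, "tz": 0.45, "ax": 0, "ay": 0, "az": 0}, {"tx": 0, "ty": 0, "tz": 0, "ax": 0, "ay": 0, "az": 0}, {"tx": 0, "ty": 0, "tz": 0, "ax": 0, "ay": 0, "az": 0}]'

```text
t: 14.0
eef_pos: [501.3, -191.2, 37.4]
orientation: [180.0, -0.0, 171.6]
wrist_force: [-0.1, 0.8, 0.2]
width: 39.2
grip_force: 0.0
```

```bash
python3 -c "
from h import *
go([499.5,-190.5,34],171.65)"
```

```text
at [ 501.3 -191.2   37.4] [ 1.7999e+02 -2.0000e-02  1.7165e+02] F [-0.1  0.8  0.2] w 39.2 t 14.0
turn first [ 0.002 -0.003 -0.   ] then shift [0.063 0.016 0.112]
```

play_rows --motion '[{"tx": 0.03, "ty": 0, "tz": 0.1, "ax": 0, "ay": 0, "az": 0}, {"tx": 0, "ty": 0, "tz": 0, "ax": 0, "ay": 0, "az": 0}]'

```text
t: 14.17
eef_pos: [501.0, -191.5, 34.9]
orientation: [-180.0, 0.1, 171.6]
wrist_force: [-0.1, 0.7, 0.4]
width: 39.4
grip_force: 0.0
```

play_rows --motion '[{"tx": 0, "ty": 0, "tz": 0, "ax": 0, "ay": 0, "az": 0}, {"tx": 0, "ty": 0, "tz": 0, "ax": 0, "ay": 0, "az": 0}, {"tx": 0, "ty": 0, "tz": 0, "ax": 0, "ay": 0, "az": 0}, {"tx": 0, "ty": 0, "tz": 0, "ax": 0, "ay": 0, "az": 0}, {"tx": 0, "ty": 0, "tz": 0, "ax": 0, "ay": 0, "az": 0}, {"tx": 0, "ty": 0, "tz": 0, "ax": 0, "ay": 0, "az": 0}, {"tx": 0, "ty": 0, "tz": 0, "ax": 0, "ay": 0, "az": 0}]' --hand -1

```text
t: 14.75
eef_pos: [500.6, -191.6, 34.3]
orientation: [-180.0, 0.1, 171.6]
wrist_force: [-1.4, -0.3, 5.1]
width: 13.9
grip_force: 58.4
```

play_rows --motion '[{"tx": 0, "ty": 0.04, "tz": -0.2, "ax": 0, "ay": 0, "az": 0}, {"tx": 0, "ty": 0.08, "tz": -0.29, "ax": 0, "ay": 0, "az": 0}, {"tx": 0, "ty": 0.13, "tz": -0.39, "ax": 0, "ay": 0, "az": 0}, {"tx": 0, "ty": 0.15, "tz": -0.38, "ax": 0, "ay": 0, "az": 0}, {"tx": 0, "ty": 0.18, "tz": -0.36, "ax": 0, "ay": 0, "az": 0}, {"tx": 0, "ty": 0.2, "tz": -0.35, "ax": 0, "ay": 0, "az": 0}, {"tx": 0, "ty": 0, "tz": 0, "ax": 0, "ay": 0, "az": 0}]'

```text
t: 15.33
eef_pos: [504.4, -167.1, 94.8]
orientation: [180.0, 0.1, 171.7]
wrist_force: [-0.2, -1.2, -1.2]
width: 14.6
grip_force: 58.6
```

play_rows --motion '[{"tx": 0, "ty": 0.23, "tz": -0.34, "ax": 0, "ay": 0, "az": 0}, {"tx": 0, "ty": 0.25, "tz": -0.32, "ax": 0, "ay": 0, "az": 0}, {"tx": 0, "ty": 0.27, "tz": -0.3, "ax": 0, "ay": 0, "az": 0}, {"tx": 0, "ty": 0.29, "tz": -0.28, "ax": 0, "ay": 0, "az": 0}, {"tx": 0, "ty": 0.31, "tz": -0.26, "ax": 0, "ay": 0, "az": 0}, {"tx": 0, "ty": 0.33, "tz": -0.24, "ax": 0, "ay": 0, "az": 0}, {"tx": 0, "ty": 0.34, "tz": -0.21, "ax": 0, "ay": 0, "az": 0}, {"tx": 0, "ty": 0.36, "tz": -0.19, "ax": 0, "ay": 0, "az": 0}, {"tx": 0, "ty": 0, "tz": 0, "ax": 0, "ay": 0, "az": 0}]'

```text
t: 16.08
eef_pos: [514.7, -95.3, 158.3]
orientation: [179.9, 0.1, 171.8]
wrist_force: [-0.7, -0.1, 0.7]
width: 14.0
grip_force: 59.0
```

```bash
cat >> h.py <<'E'
def look(tag):
    """bar pos (u,z) in tray-start frame; lowest blue points near bench, both fixed cameras"""
    np.set_printoptions(precision=1,suppress=True)
    s=ctrl.read_state();t=np.radians(-8.35);ex=np.array([np.cos(t),np.sin(t)]);ey=np.array([-ex[1],ex[0]])
    d=s['eef_pos'][:2]-np.array([515.7,-80.1]);print('bar x,u,z',d@ex,d@ey,s['eef_pos'][2],'F',s['wrist_force'],'ori',s['orientation'],'t',round(s['t'],2))
    for n in('scene','side'):
        im=camera(n);cv2.imwrite(f'pics/{tag}_{n}.png',im[:,:,::-1]);I=im.astype(int)
        m=(I[:,:,2]>I[:,:,1]+25)&(I[:,:,2]>I[:,:,0]+60);m[:,400:]=0;m[:70]=0
        w=(I.min(2)>150);w[:,400:]=0;w[:70]=0;w[:,:230]=0
        for k,mm in(('blue',m),('white',w)):
            for c in blobs(mm,60)[:3]:
                p=plane(n,c[:,0,:],0)-[515.7,-80.1];print(n,k,int(cv2.contourArea(c)),cv2.boundingRect(c),'u on bench max',(p@ey).max())
E
python3 -c "
from h import *
look('a')"
```

```text
bar x,u,z 1.16971802899564 -15.151955283365245 158.33424289437446 F [-0.7 -0.1  0.7] ori [179.9   0.1 171.8] t 16.08
scene blue 284 (243, 143, 66, 60) u on bench max 83.57562954530538
scene white 2011 (248, 128, 61, 79) u on bench max 101.55296810967937
scene white 685 (372, 305, 28, 36) u on bench max 528.2484694486833
side blue 299 (236, 154, 63, 53) u on bench max 80.34751142774265
side white 1990 (238, 156, 57, 55) u on bench max 97.26983553555348
side white 886 (250, 312, 28, 42) u on bench max 524.3517793813143
```

play_rows --motion '[{"tx": 0, "ty": 0.37, "tz": -0.16, "ax": 0, "ay": 0, "az": 0}, {"tx": 0, "ty": 0.38, "tz": -0.14, "ax": 0, "ay": 0, "az": 0}, {"tx": 0, "ty": 0.39, "tz": -0.11, "ax": 0, "ay": 0, "az": 0}, {"tx": 0, "ty": 0.4, "tz": -0.08, "ax": 0, "ay": 0, "az": 0}, {"tx": 0, "ty": 0.4, "tz": -0.05, "ax": 0, "ay": 0, "az": 0}, {"tx": 0, "ty": 0.3, "tz": -0.02, "ax": 0, "ay": 0, "az": 0}, {"tx": 0, "ty": 0.2, "tz": -0.01, "ax": 0, "ay": 0, "az": 0}, {"tx": 0, "ty": 0.2, "tz": 0, "ax": 0, "ay": 0, "az": 0}, {"tx": 0, "ty": 0.2, "tz": 0, "ax": 0, "ay": 0, "az": 0}, {"tx": 0, "ty": 0, "tz": 0, "ax": 0, "ay": 0, "az": 0}, {"tx": 0, "ty": 0, "tz": 0, "ax": 0, "ay": 0, "az": 0}]'

```text
t: 17.1
eef_pos: [526.9, -11.8, 174.6]
orientation: [179.9, 0.0, 171.7]
wrist_force: [0.1, 1.1, 4.9]
width: 13.9
grip_force: 59.5
```

```bash
python3 -c "
from h import *
look('b')"
```

```text
bar x,u,z 1.2054867634272715 69.17726904972658 174.64766891658087 F [0.1 1.1 4.9] ori [179.9   0.  171.7] t 17.1
scene blue 529 (248, 152, 65, 56) u on bench max 99.97898217440145
scene white 970 (255, 165, 57, 51) u on bench max 128.76082250798353
scene white 695 (371, 305, 29, 36) u on bench max 528.2484694486833
side blue 613 (235, 162, 62, 51) u on bench max 102.5499587592181
side white 1656 (237, 158, 55, 62) u on bench max 130.63429601066085
side white 892 (250, 312, 28, 43) u on bench max 524.6664273850938
```

play_rows --motion '[{"tx": 0, "ty": 0.2, "tz": 0, "ax": 0, "ay": 0, "az": 0}, {"tx": 0, "ty": 0.2, "tz": -0.03, "ax": 0, "ay": 0, "az": 0}, {"tx": 0, "ty": 0.2, "tz": -0.05, "ax": 0, "ay": 0, "az": 0}, {"tx": 0, "ty": 0.2, "tz": -0.05, "ax": 0, "ay": 0, "az": 0}, {"tx": 0, "ty": 0.2, "tz": -0.04, "ax": 0, "ay": 0, "az": 0}, {"tx": 0, "ty": 0, "tz": 0, "ax": 0, "ay": 0, "az": 0}]'

```text
t: 17.7
eef_pos: [530.1, 17.9, 178.7]
orientation: [180.0, -0.1, 171.7]
wrist_force: [0.4, -1.7, -3.4]
width: 14.1
grip_force: 58.8
```

```bash
python3 -c "
from h import *
look('c')"
```

```text
bar x,u,z -0.02059125183985195 98.99668076890894 178.72709413841326 F [ 0.4 -1.7 -3.4] ori [180.   -0.1 171.7] t 17.7
scene blue 496 (251, 156, 65, 45) u on bench max 76.37139663886968
scene white 698 (371, 305, 29, 36) u on bench max 528.2484694486833
scene white 653 (258, 171, 58, 44) u on bench max 126.69390340754727
side blue 612 (234, 165, 63, 49) u on bench max 105.48629524116119
side white 1353 (235, 178, 56, 42) u on bench max 130.63429601066085
side white 897 (250, 312, 28, 43) u on bench max 524.8553494010175
```

The ribs stayed at u of about 130 on the bench, so it pivots without slipping. Continuing past vertical with a slight push toward the bench.

play_rows --motion '[{"tx": 0, "ty": 0.365, "tz": -0.05, "ax": 0, "ay": 0, "az": 0}, {"tx": 0, "ty": 0.367, "tz": -0.025, "ax": 0, "ay": 0, "az": 0}, {"tx": 0, "ty": 0.369, "tz": -0.004, "ax": 0, "ay": 0, "az": 0}, {"tx": 0, "ty": 0.369, "tz": 0.018, "ax": 0, "ay": 0, "az": 0}, {"tx": 0, "ty": 0.367, "tz": 0.04, "ax": 0, "ay": 0, "az": 0}, {"tx": 0, "ty": 0.364, "tz": 0.063, "ax": 0, "ay": 0, "az": 0}, {"tx": 0, "ty": 0, "tz": 0, "ax": 0, "ay": 0, "az": 0}]'

```text
t: 18.38
eef_pos: [540.7, 84.4, 177.7]
orientation: [179.9, -0.0, 171.8]
wrist_force: [0.4, -1.3, -1.1]
width: 14.3
grip_force: 58.8
```

```bash
python3 -c "
from h import *
look('d')"
```

```text
bar x,u,z 0.839545014731909 166.36157503690268 177.66889942342007 F [ 0.4 -1.3 -1.1] ori [179.9  -0.  171.8] t 18.38
scene blue 376 (257, 176, 34, 27) u on bench max 88.25647228679007
scene blue 116 (309, 167, 14, 20) u on bench max 90.62334333676738
scene white 719 (371, 305, 29, 36) u on bench max 528.5677413586076
scene white 329 (264, 193, 41, 20) u on bench max 129.15676019119624
scene white 79 (304, 178, 19, 19) u on bench max 126.98082059044488
side blue 361 (256, 179, 38, 33) u on bench max 98.36282952225474
side blue 184 (230, 175, 24, 19) u on bench max 69.16729672996198
side white 901 (250, 312, 28, 43) u on bench max 525.6722242299237
side white 443 (231, 191, 57, 26) u on bench max 118.54649011871048
```

play_rows --motion '[{"tx": 0, "ty": 0.408, "tz": 0.107, "ax": 0, "ay": 0, "az": 0}, {"tx": 0, "ty": 0.399, "tz": 0.135, "ax": 0, "ay": 0, "az": 0}, {"tx": 0, "ty": 0.388, "tz": 0.162, "ax": 0, "ay": 0, "az": 0}, {"tx": 0, "ty": 0.377, "tz": 0.189, "ax": 0, "ay": 0, "az": 0}]'

```text
t: 18.82
eef_pos: [547.5, 129.9, 160.0]
orientation: [179.9, 0.0, 171.6]
wrist_force: [-0.1, -0.8, -1.6]
width: 14.0
grip_force: 58.9
```

```bash
python3 -c "
from h import *
look('e')"
```

```text
bar x,u,z 1.0129575896046064 212.3722841038741 159.95839536631792 F [-0.1 -0.8 -1.6] ori [179.9   0.  171.6] t 18.82
scene blue 601 (261, 182, 34, 33) u on bench max 130.35621245133686
scene blue 64 (317, 185, 10, 13) u on bench max 132.86713182985227
scene white 722 (371, 305, 29, 36) u on bench max 528.5677413586076
scene white 65 (269, 211, 28, 16) u on bench max 171.6781160115973
side blue 435 (260, 191, 33, 24) u on bench max 109.64807882681576
side blue 212 (228, 187, 20, 18) u on bench max 110.72575883901996
side white 903 (250, 312, 28, 43) u on bench max 525.6722242299237
side white 360 (230, 200, 56, 27) u on bench max 155.52001231086774
```

play_rows --motion '[{"tx": 0, "ty": 0.258, "tz": 0.178, "ax": 0, "ay": 0, "az": 0}, {"tx": 0, "ty": 0.249, "tz": 0.191, "ax": 0, "ay": 0, "az": 0}, {"tx": 0, "ty": 0.238, "tz": 0.204, "ax": 0, "ay": 0, "az": 0}]'

```text
t: 19.17
eef_pos: [551.3, 153.3, 144.1]
orientation: [179.7, 0.1, 171.7]
wrist_force: [-2.2, 7.0, 8.4]
width: 14.0
grip_force: 59.8
```

```bash
python3 -c "
from h import *
look('f')
a=cv2.imread('pics/f_scene.png')[130:260,225:385];b=cv2.imread('pics/f_side.png')[140:270,190:350]
cv2.imwrite('pics/f.png',cv2.resize(np.hstack([a,b]),None,fx=2.5,fy=2.5,interpolation=2))"
```

```text
bar x,u,z 1.3091411519277654 236.1116765234704 144.09807264854183 F [-2.2  7.   8.4] ori [179.7   0.1 171.7] t 19.17
scene blue 1050 (254, 181, 45, 41) u on bench max 154.85355535196854
scene white 743 (371, 305, 29, 36) u on bench max 528.5677413586076
side blue 710 (258, 191, 35, 30) u on bench max 134.5424542142754
side blue 243 (226, 187, 20, 25) u on bench max 133.73755081962292
side white 902 (250, 312, 28, 43) u on bench max 525.6722242299237
side white 112 (257, 212, 28, 21) u on bench max 177.50018018735156
```

View pics/f.png

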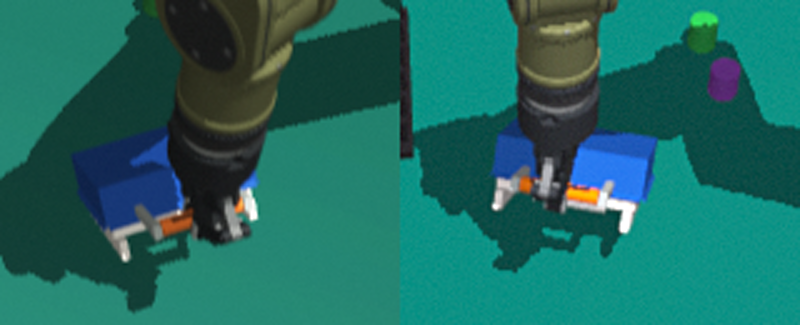

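The picture shows the pair still closed, tipping over on the ribs with the blue underside facing up. The bar is pushed with about 11 N along the tray, which keeps it shut. I'll continue lowering.

play_rows --motion '[{"tx": 0, "ty": 0.321, "tz": 0.264, "ax": 0, "ay": 0, "az": 0}, {"tx": 0, "ty": 0.301, "tz": 0.285, "ax": 0, "ay": 0, "az": 0}, {"tx": 0, "ty": 0.281, "tz": 0.306, "ax": 0, "ay": 0, "az": 0}, {"tx": 0, "ty": 0.258, "tz": 0.324, "ax": 0, "ay": 0, "az": 0}]'

```text
t: 19.6
eef_pos: [556.7, 187.7, 108.2]
orientation: [179.7, 0.1, 171.7]
wrist_force: [1.1, 5.0, 1.1]
width: 14.5
grip_force: 59.4
```

play_rows --motion '[{"tx": 0, "ty": 0.228, "tz": 0.343, "ax": 0, "ay": 0, "az": 0}, {"tx": 0, "ty": 0.203, "tz": 0.358, "ax": 0, "ay": 0, "az": 0}, {"tx": 0, "ty": 0.178, "tz": 0.371, "ax": 0, "ay": 0, "az": 0}, {"tx": 0, "ty": 0.152, "tz": 0.382, "ax": 0, "ay": 0, "az": 0}]'

```text
t: 19.93
eef_pos: [558.8, 208.2, 62.7]
orientation: [-180.0, -0.0, 171.6]
wrist_force: [0.6, 2.5, -1.8]
width: 14.2
grip_force: 59.0
```

play_rows --motion '[{"tx": 0, "ty": 0.1, "tz": 0.3, "ax": 0, "ay": 0, "az": 0}, {"tx": 0, "ty": 0.07, "tz": 0.25, "ax": 0, "ay": 0, "az": 0}, {"tx": 0, "ty": 0.04, "tz": 0.16, "ax": 0, "ay": 0, "az": 0}, {"tx": 0, "ty": 0, "tz": 0.06, "ax": 0, "ay": 0, "az": 0}, {"tx": 0, "ty": 0, "tz": 0, "ax": 0, "ay": 0, "az": 0}, {"tx": 0, "ty": 0, "tz": 0, "ax": 0, "ay": 0, "az": 0}]'

```text
t: 20.43
eef_pos: [559.2, 213.2, 40.9]
orientation: [-179.9, -0.1, 171.6]
wrist_force: [-0.9, -0.4, 0.1]
width: 14.0
grip_force: 59.0
```

```bash
python3 -c "
from h import *
look('g')"
```

```text
bar x,u,z 0.4225411741687246 296.5091154377809 40.92602181486383 F [-0.9 -0.4  0.1] ori [-179.9   -0.1  171.6] t 20.43
scene blue 1744 (258, 191, 47, 58) u on bench max 236.49619745962673
scene white 718 (371, 305, 29, 36) u on bench max 528.5677413586076
side blue 1161 (256, 199, 36, 51) u on bench max 232.94588643999262
side blue 167 (224, 204, 11, 37) u on bench max 231.40121757858697
side white 904 (250, 312, 28, 43) u on bench max 525.6722242299237
```

play_rows --motion '[{"tx": 0, "ty": 0, "tz": 0.04, "ax": 0, "ay": 0, "az": 0}, {"tx": 0, "ty": 0, "tz": 0.03, "ax": 0, "ay": 0, "az": 0}, {"tx": 0, "ty": 0, "tz": 0, "ax": 0, "ay": 0, "az": 0}, {"tx": 0, "ty": 0, "tz": 0, "ax": 0, "ay": 0, "az": 0}]'

```text
t: 20.87
eef_pos: [559.7, 213.9, 38.9]
orientation: [180.0, -0.0, 171.6]
wrist_force: [-0.7, -0.4, -1.8]
width: 13.9
grip_force: 59.0
```

play_rows --motion '[{"tx": 0, "ty": 0, "tz": 0.03, "ax": 0, "ay": 0, "az": 0}, {"tx": 0, "ty": 0, "tz": 0, "ax": 0, "ay": 0, "az": 0}, {"tx": 0, "ty": 0, "tz": 0, "ax": 0, "ay": 0, "az": 0}]'

```text
t: 21.12
eef_pos: [559.7, 213.9, 38.1]
orientation: [180.0, -0.0, 171.6]
wrist_force: [-0.0, -1.9, 0.6]
width: 14.3
grip_force: 59.2
```

play_rows --motion '[{"tx": 0, "ty": 0, "tz": 0, "ax": 0, "ay": 0, "az": 0}, {"tx": 0, "ty": 0, "tz": 0, "ax": 0, "ay": 0, "az": 0}, {"tx": 0, "ty": 0, "tz": 0, "ax": 0, "ay": 0, "az": 0}, {"tx": 0, "ty": 0, "tz": 0, "ax": 0, "ay": 0, "az": 0}, {"tx": 0, "ty": 0, "tz": 0, "ax": 0, "ay": 0, "az": 0}, {"tx": 0, "ty": 0, "tz": -0.2, "ax": 0, "ay": 0, "az": 0}, {"tx": 0, "ty": 0, "tz": -0.5, "ax": 0, "ay": 0, "az": 0}, {"tx": 0, "ty": 0, "tz": -0.8, "ax": 0, "ay": 0, "az": 0}, {"tx": 0, "ty": 0, "tz": -0.9, "ax": 0, "ay": 0, "az": 0}, {"tx": 0, "ty": 0, "tz": -0.9, "ax": 0, "ay": 0, "az": 0}, {"tx": 0, "ty": 0, "tz": -0.9, "ax": 0, "ay": 0, "az": 0}]' --hand -0.08

```text
t: 22.03
eef_pos: [559.4, 213.9, 165.6]
orientation: [180.0, -0.0, 171.6]
wrist_force: [0.9, 0.2, 0.2]
width: 39.6
grip_force: 0.0
```

play_rows --motion '[{"tx": -1, "ty": 0, "tz": -0.9, "ax": 0, "ay": 0, "az": 0}, {"tx": -1, "ty": 0, "tz": -0.9, "ax": 0, "ay": 0, "az": 0}, {"tx": -1, "ty": 0, "tz": 0, "ax": 0, "ay": 0, "az": 0}, {"tx": -1, "ty": 0, "tz": 0, "ax": 0, "ay": 0, "az": 0}, {"tx": 0, "ty": -0.9, "tz": 0, "ax": 0, "ay": 0, "az": 0}, {"tx": 0, "ty": -0.9, "tz": 0, "ax": 0, "ay": 0, "az": 0}, {"tx": 0, "ty": -0.9, "tz": 0, "ax": 0, "ay": 0, "az": 0}, {"tx": 0, "ty": 0, "tz": 0, "ax": 0, "ay": 0, "az": 0}, {"tx": 0, "ty": 0, "tz": 0, "ax": 0, "ay": 0, "az": 0}, {"tx": 0, "ty": 0, "tz": 0, "ax": 0, "ay": 0, "az": 0}]'

```text
t: 22.87
eef_pos: [666.7, 116.6, 218.4]
orientation: [179.9, 0.0, 171.6]
wrist_force: [-0.5, -0.3, -0.6]
width: 38.8
grip_force: 0.0
```

Run:
```python
from h import *
np.set_printoptions(precision=1,suppress=True)
s=ctrl.read_state();print(s['eef_pos'],s['orientation'],s['wrist_force'],s['width'],s['t'])
im=camera('wrist');a=camera('scene');b=camera('side')
for n,i in(('w',im),('sc',a),('sd',b)): cv2.imwrite(f'pics/z_{n}.png',i[:,:,::-1])
I=im.astype(int);m=(I[:,:,2]>I[:,:,1]+25)&(I[:,:,2]>I[:,:,0]+60)
for c in blobs(m,200)[:2]:
    for z in (72,26): print('blue z',z,cv2.boundingRect(c),cv2.minAreaRect(plane('wrist',cv2.convexHull(c)[:,0,:],z,s).astype(np.float32)))
for c in blobs(masks(im)['orange'],60)[:1]: print('bar',cv2.minAreaRect(plane('wrist',c[:,0,:],42,s).astype(np.float32)))
C={}
for n,i in(('scene',a),('side',b)):
    J=i.astype(int);mb=(J[:,:,2]>J[:,:,1]+25)&(J[:,:,2]>J[:,:,0]+60);mb[:,400:]=0;mb[:70]=0
    c=blobs(mb,200)[0];h=cv2.convexHull(c);ap=cv2.approxPolyDP(h,3,True)[:,0];print(n,cv2.contourArea(h),ap.tolist())
    o=[c for c in blobs(masks(i)['orange'],25) if 200<cen(c)[1]<300]
    if o:C[n]=cen(o[0])
    w=J.min(2)>110; w[:,400:]=0
    for c in blobs(w,20):
        x=cen(c)
        if 215<x[0]<340 and 170<x[1]<290: print(n,'white',x,cv2.contourArea(c),cv2.boundingRect(c))
if len(C)==2: print('bar tri',tri(C['scene'],C['side']))
```

```text
[666.7 116.6 218.4] [179.9   0.  171.6] [-0.5 -0.3 -0.6] 38.81443645498359 22.8667
blue z 72 (157, 0, 148, 143) ((560.1475219726562, 105.88172149658203), (135.55145263671875, 134.95941162109375), 78.76295471191406)
blue z 26 (157, 0, 148, 143) ((555.978759765625, 101.93222045898438), (158.68006896972656, 157.98703002929688), 78.762939453125)
scene 3164.5 [[314, 185], [332, 221], [330, 231], [274, 250], [262, 224], [264, 201]]
scene white [323.7 240.6] 81.0 (318, 232, 12, 22)
scene white [259.9 209.8] 68.5 (256, 202, 10, 16)
scene white [290.4 253.1] 65.5 (285, 242, 12, 23)
side 2912.0 [[234, 194], [290, 204], [281, 250], [225, 239], [224, 224]]
side white [232.4 245.6] 88.5 (226, 237, 13, 21)
side white [267.1 253.2] 59.0 (264, 243, 8, 22)
bar tri [558.2 215.   38.8]
```

Run:
```python
from h import *
np.set_printoptions(precision=1,suppress=True)
A=tri((314,185),(290,204));B=tri((264,201),(234,194));print('far underside corners',A,B,np.linalg.norm(A-B))
a=cv2.imread('pics/z_sc.png');b=cv2.imread('pics/z_sd.png')
for n,i in(('scene',a),('side',b)):
    g=cv2.cvtColor(i,cv2.COLOR_BGR2HSV);m=(g[:,:,0]>105)&(g[:,:,0]<130)&(g[:,:,1]>120)&(g[:,:,2]>150);m[:70]=0;m[:,400:]=0
    for c in blobs(m,200)[:2]:
        r=cv2.minAreaRect(plane(n,cv2.convexHull(c)[:,0,:],72).astype(np.float32));print(n,'bright top',r)
    o=cv2.absdiff(i,cv2.imread(f'pics/{n}0.png')).max(2)>60
    for q,(x,y) in dict(tape=((213,101),(263,103)),rack=((192,198),(191,170)),jar=((382,325),(263,335)),green=((288,129),(311,153)),purple=((308,143),(320,172))).items():
        u,v=(x if n=='scene' else y);print(q,int(o[v-18:v+18,u-18:u+18].sum()),end=' ')
    print()
```

```text
far underside corners [455.5  57.   73.4] [607.8  57.5 106.7] 155.87124129384745
scene bright top ((541.5405883789062, 103.505615234375), (120.31657409667969, 160.03842163085938), 81.62716674804688)
tape 807 rack 27 jar 0 green 356 purple 105 
side bright top ((542.468505859375, 120.83932495117188), (151.67977905273438, 166.3602752685547), 81.9884262084961)
tape 0 rack 673 jar 0 green 249 purple 208
```

The top face measures 160 x 120 mm at z = 72 and the bar is at its expected 38 mm, so the pair rests flat and fully seated. The tape, rack and jar each look unchanged in at least one fixed view. Handing in.

```bash
python3 -c "
from station import job
print(job.hand_in())"
```

```text
the job is handed in; nothing more can be done
None
```

I capped the blue tray with the white one, turned the pair over under control, and handed it in at about 23 s. It rests flat and closed on the bench with the white tray below; I could not see the sleeves inside, and the hand-in returned no verdict.

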